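Draw out the height gauge and hold it over the pot

TASK

Check the height of the leather-hard clay pot on the banding wheel with the telescoping height gauge that stands beside it: pinch in the two red release buttons on the gauge's knob, draw the column straight up past its first stop to the second one, and only then swing the pointer round so that its tip stands over the middle of the pot's mouth. Leave the soft pot untouched and everything else on the board where it is. The column is sprung and drops back if let go, so finish with the fingers still holding the knob there, buttons pinched in and column fully drawn out, while I sight the gap between pointer and rim.

Things in the scene. Friction and masses are not known exactly. Their poses are not given: they have to be found in the camera images.
- gauge: the gauge's fixed part: round dark green foot, 88 mm across and 22 mm high, an upright steel column 32 mm across and, on top, a knurled steel collar 41 mm across whose top is 98 mm above the table. It cannot be moved. Origin on the table at the column's vertical axis, on which all its moving parts slide or turn
- knob (a point): middle of the black knob on the gauge, on the column's axis, level with the two red buttons' middles: 130 mm above the table when down, 226 at the second stop. Block 30 (x) by 34 (y) by 40 mm high, top 18 above, underside 22 below this point. Own x along the pointer, y across the flats with the buttons, z up. 42 mm over the buttons, which stand 4 mm out of the y flats (16 wide, 18 high)
- pointer: knob, pointer and buttons as one moving part; origin on the column's axis 30 mm below knob, same axes. The pointer is a brass rod 7 mm thick that leaves the knob's foot along own x, 25 mm below knob. Under the knob is a flange 38 mm across. Gripping across y squeezes both buttons flush with the flats
- pointer_tip (a point): the end of the pointer's orange tip, 165 mm from the column's axis; 105 mm above the table while the column is down, 153 at the first stop, 201 at the second. The tip is 8 mm thick
- button_a (a joint): red button on the knob's +y flat, 0 = out, 0.004 = flush (m); spring of 1 to 2 N. While either button is out its catch locks the column down
- button_b (a joint): red button on the knob's -y flat, as button_a
- stage_upper (a joint): how far the thin upper tube is drawn out of the lower one (m): 0 = down, 0.048 = first stop. It moves first, against a spring of 3 to 4.5 N and about 2 N of weight
- stage_lower (a joint): how far the thick lower tube is drawn out of the column (m): 0 = down, 0.048 = second stop. It begins to move only when the upper tube is at its stop and the pull rises from about 6 to 10 N; at the second stop the knob is pulled back with about 11 N
- swivel (a joint): swing of knob and pointer about the column's axis (rad), counter-clockwise from above; 0 = along own x of gauge, which points only roughly at the pot; turns stiffly (0.02 N m), from -0.6 to 1.6, at any height. At the start the pointer stands 0.5 to 1.4 rad counter-clockwise of the pot
- wheel: banding wheel on the pale clay board, under the pot to be checked (another wheel with a pot stands far off at the left of the table and has no part in this): grey turntable, top disc 220 mm across with its upper face 94 mm above the table, foot 140 mm across; fixed here, does not turn. Origin on the table at its axis; the gauge stands about 165 mm from this axis
- pot: terracotta leather-hard pot standing loose near the middle of the wheel, 92 mm across and 95 mm high, origin at the centre of its underside. Soft: it must not be touched
- pot_rim (a point): centre of the pot's open mouth at rim height, 189 mm above the table, about 165 mm from the column's axis; the mouth's rim is about 60 to 70 mm across. Only at the second stop does the pointer pass above the rim (by 8 mm)
- jar_shell: glaze jar, white ribbed lid, 52 x 52 x 69 mm, bystander; origin at the centre of its underside
- jar_plum: glaze jar, white ribbed lid, 52 x 52 x 69 mm, bystander; origin at the centre of its underside
- jar_fern: larger teal glaze jar, white lid, 60 x 60 x 84 mm, bystander; origin at the centre of its underside
- stoneware_bowl: grey stoneware bowl, 86 x 90 x 68 mm, bystander; origin at the centre of its underside
- blue_scraper: clay tool with a blue handle lying flat, length 174 mm, bystander; origin at the centre of its underside
- wood_modeller: clay tool with a wooden handle lying flat, length 156 mm, bystander; origin at the centre of its underside
- pencil: yellow pencil stub lying flat, length 104 mm, bystander; origin at the centre of its underside
- tile_green: green glaze test tile lying flat, 42 x 42 x 7 mm, bystander; origin at the centre of its underside
- tile_red: red-brown glaze test tile lying flat, 42 x 42 x 7 mm, bystander; origin at the centre of its underside

How it is judged:
By the outcome, as a careful person would: the job done as asked, in the order asked, and still so for the second after the job is handed in, while the arm keeps its last pose, push and grip.
It also fails if it takes over 32 s, if anything falls off the work surface, if the arm or the gripper's body presses on something with over 40 N, if the wrist force passes 120 N, or if a joint passes its speed limit or range.

ROBOT

A 6-joint arm with a two-finger parallel gripper is mounted at the origin on a cart in front of the work surface, level with it; the furniture and walls round the work are solid. World frame = base frame: x ahead of the robot, y to its left, z up, the work surface at z = 0. Lengths are in m, angles in rad, forces in N, time in s.
With the tool pointing down it reaches from about 0.3 to 0.85 m from the base axis. Payload 5.4 kg.
Tool frame: the origin (TCP) lies at the very end of the fingers, on their centre line; the grasp point (between the pads) lies 19 mm behind it; z points along the fingers, y is the line along which they close (so a half turn about z gives the same grasp; the last joint's range is limited). The gripper opens to 85 mm and grips with 20 to 120 N. Pads are 22 mm wide; open, the fingers measure 114 mm over their backs; the gripper's body (76 mm by 85 mm) begins 54 mm behind the grasp point. The pads swing forward as they close: fully open they stand 13 mm farther back than shut.
Start: joints at [-1.419, 0.158, 1.597, -0, 1.386, -0.21], TCP at [0.204, -0.538, 0.231] pointing down, gripper open.
Joint ranges: [-2.91, 2.91], [-0.94, 2.29], [0.18, 2.7], [-1.29, 4.43], [0.17, 2.64], [-3, 3]. Speed limits (rad/s): [2.57, 2.57, 3.14, 3.14, 3.14, 3.14].

INTERFACE

Orientations are given as a unit quaternion [w, x, y, z].
In Python, from station import state, eyes, hand_in gives the robot as it stands.
- The arm moves only by the tool drive_tool, never from a script. Its argument "moves" is a list of rows, each a list of 3 entries, a list of its own where there are three numbers: the turn, a rotation vector about the tool's x, y, z in degrees, then the shift along the tool's x, y, z in mm, then the finger opening in mm, from 0 to 85.4. In form: [[[ax, ay, az], [x, y, z], grip], ...]. A call has 1 to 8 rows; each row shifts and turns the commanded pose from where the row before left it, along the tool's axes as they then stand; what a row does not reach is not made up. A row lasts 1/10 s, in which the tool goes at most 50 mm and 8.59 degrees, less where a joint would pass 70% of its speed; a pose out of reach is approached as far as the arm can. A call is refused whole if a number of a shift passes 50 or a number of a turn 8.59, either way. A call with a gripper value outside its range is refused whole. The fingers move at their own pace and stop on an object; "squeeze" is the grip in N (left out, the last holds). Time passes only in rows, so rows that do not move let the fingers close. It gives the time, the measured TCP pose, the force, the opening and the grip force at its end, in the units of the state.
- state(): the state, without advancing time (a new reading comes with each control period).
- eyes.capture(name): name is "scene" or "side" or "wrist"; returns a dict with "color" (420x560x3 uint8, red, green, blue), "fx", "fy", "cx", "cy" (pixels), "pose" (4x4, takes a point from camera to world coordinates). Camera axes: x right, y up, looking along -z (the intrinsics and any distortion apply to the point x, -y, -z); pixel columns grow to the right and rows downward; lengths in m; the calibration is good to about 2 mm. A picture is of the moment at which its call begins. There is no depth.
- hand_in(): hands the job in; it is judged then, once.
The state is a dict: "clock": time; "qpos": joint angles; "qvel": joint speeds; "joint_torque": joint torques, N m; "tcp_pos": TCP position; "tool_rot": TCP orientation; "contact_force": force on the tool from outside, world axes, zero at the start; "wrist_torque": the same for the moment, N m; "opening": finger opening in m; "gripper_force": force on a finger pad.
Only numpy, scipy, OpenCV 4.12 (cv2) and the standard library are available. Lean on these libraries where they do the work, as an engineer would, in place of code of your own. Each camera call takes 0.05 s, during which the arm holds its last target. There are 200 camera calls.

## Working session

There is one attempt and no reset: what is moved stays moved. The work goes in short steps, Python scripts to look and compute and a tool call to move; the robot and the scene stay as the last step left them, time stands still between calls to the robot, and variables do not carry over. Pictures are saved under pics/ and viewed, at most 10 in all, crops included, and the job is handed in when it is done.

Besides the shell and the picture viewer there is one more tool, called after "Emit:" in YAML: its name, and indented under it one key for each argument. drive_tool: Moves the arm, as the interface text tells. Its arguments: {"type":"object","properties":{"moves":{"type":"array"},"squeeze":{"type":"number"}},"required":["moves"]}

```bash
mkdir -p pics; ls; python3 - <<'E'
from station import state, eyes
import cv2,pickle
s=state();print(s)
for n in("scene","side"):
    c=eyes.capture(n);pickle.dump(c,open(f"pics/{n}0.pkl","wb"));cv2.imwrite(f"pics/{n}0.png",cv2.resize(c["color"][:,:,::-1],(800,600),interpolation=cv2.INTER_CUBIC))
    print(n,{k:v for k,v in c.items() if k!="color"})
E
```

```text
pics
{'clock': 0.0, 'qpos': array([-1.41907768e+00,  1.59079647e-01,  1.59827613e+00,  1.32815445e-05,
        1.38622678e+00, -2.10097456e-01]), 'qvel': array([-0.00027345, -0.00291566,  0.00344517, -0.00012194,  0.00028869,
       -0.00062762]), 'joint_torque': array([ 4.42274286e-04, -3.95995474e+01, -3.31427944e+01, -2.85222959e-04,
        8.28409422e-03, -8.18749175e-07]), 'tcp_pos': array([ 0.20342309, -0.53714309,  0.23027775]), 'tool_rot': array([-9.94336976e-04,  9.83680453e-01,  1.79921585e-01,  3.55618975e-05]), 'contact_force': array([0.23893159, 0.82030498, 0.73711439]), 'wrist_torque': array([-0.01926706,  0.02322041, -0.02449625]), 'gripper_force': 0.0, 'opening': 0.08548757570656511}
scene {'fx': 526.7200626357276, 'fy': 526.7200626357276, 'cx': 282.43125745058717, 'cy': 204.18165796968526, 'pose': array([[ 0.85524807,  0.26420508, -0.44580985, -0.1161692 ],
       [-0.51792246,  0.46487413, -0.7180866 , -1.02621053],
       [ 0.01752334,  0.84503711,  0.53442045,  0.87238481],
       [ 0.        ,  0.        ,  0.        ,  1.        ]])}
side {'fx': 398.49714289967517, 'fy': 398.49714289967517, 'cx': 284.9883342744655, 'cy': 207.53788764984066, 'pose': array([[-0.82421662,  0.22438986, -0.51991937,  0.02990945],
       [-0.56614867, -0.30716362,  0.76493541,  0.68308482],
       [ 0.01194343,  0.92482414,  0.38020739,  0.46481411],
       [ 0.        ,  0.        ,  0.        ,  1.        ]])}
```

View pics/scene0.png

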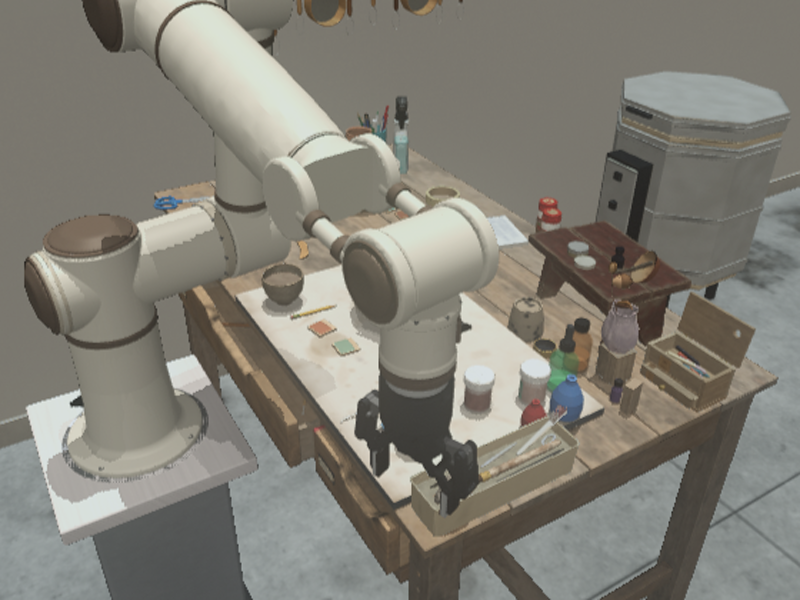

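View pics/side0.png

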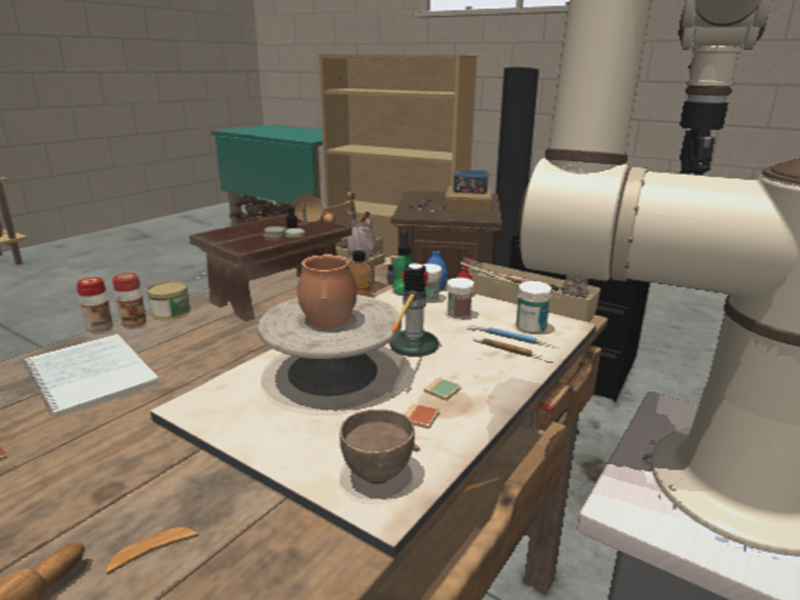

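The scene view is blocked by the arm. The side view shows the pot mouth near (327,263), knob near (414,280), foot near (413,343) and pointer tip near (395,330), all in 800x600 pixels. I'll zoom in there.

```bash
cat > h.py <<'E'
import numpy as np
def onz(c,u,v,z):
    d=c["pose"][:3,:3]@np.array([(u-c["cx"])/c["fx"],-(v-c["cy"])/c["fy"],-1]);o=c["pose"][:3,3]
    return o+d*(z-o[2])/d[2]
def proj(c,p):
    q=c["pose"][:3,:3].T@(np.array(p)-c["pose"][:3,3])
    return np.array([c["cx"]+c["fx"]*q[0]/-q[2],c["cy"]-c["fy"]*q[1]/-q[2]])
E
python3 - <<'E'
import cv2,pickle
from h import *
c=pickle.load(open("pics/side0.pkl","rb"))
im=c["color"][165:265,175:310,::-1]
cv2.imwrite("pics/crop1.png",cv2.resize(im,None,fx=5.9,fy=5.9,interpolation=cv2.INTER_CUBIC))
k=.7
for n,u,v,z in[("rim",327,263,.189),("knobtop",414,268,.148),("tip",395,330,.105),("foot",413,341,.022),("wheel",330,325,.094)]:print(n,onz(c,u*k,v*k,z).round(4))
E
```

```text
rim [0.5766 0.0908 0.189 ]
knobtop [ 0.5246 -0.064   0.148 ]
tip [0.4636 0.0752 0.105 ]
foot [ 0.5133 -0.0478  0.022 ]
wheel [0.5672 0.1003 0.094 ]
```

View pics/crop1.png

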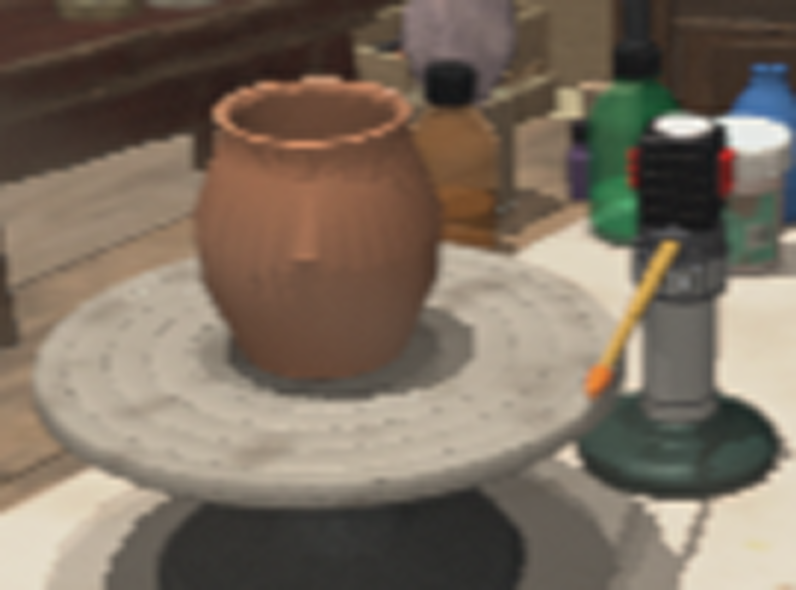

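The crop shows the two buttons at (634,168) and (726,170), the tip end at (596,393), the rim ellipse spanning 212–415 by 80–148, and the column centre at u 681.

```bash
python3 - <<'E'
import pickle
from h import *
from scipy.optimize import least_squares
c=pickle.load(open("pics/side0.pkl","rb"))
f=lambda U,V:((U+.5)/5.9-.5+175,(V+.5)/5.9-.5+165)
F=lambda p:(proj(c,p)+.5-[175,165])*5.9+0
but=onz(c,*f(680,169),.130);tip=onz(c,*f(595,390),.105)
a=np.linspace(0,6.28,200)
def circ(x,y,z,r):
    P=np.array([F([x+r*np.cos(t),y+r*np.sin(t),z]) for t in a]);return np.r_[P.min(0),P.max(0)]
rim=least_squares(lambda p:circ(p[0],p[1],.189,p[2])-[212,78,415,148],[.57,.09,.034])
wh=least_squares(lambda p:(circ(p[0],p[1],.092,.11)-[35,238,625,503])[[0,2,3]],[.57,.09])
ft=least_squares(lambda p:(circ(p[0],p[1],.008,.044)-[578,0,780,495])[[0,2,3]],[.52,-.06])
print(but,tip,tip-but,np.linalg.norm(tip-but));print(rim.x,rim.fun,np.linalg.norm(rim.x[:2]-but[:2]));print(wh.x,wh.fun);print(ft.x,ft.fun)
print("knob pts",circ(but[0],but[1],.148,.0), F([*ft.x,.13]),F([*ft.x,.0979]))
b=onz(c,*f(634,168),.13);b2=onz(c,*f(726,170),.13);print(b,b2,np.linalg.norm(b-b2))
g=(but[:2]+ft.x)/2
ang=lambda p:np.degrees(np.arctan2(*(p[:2]-g)[::-1]))
print(g,ang(tip),ang(rim.x),ang(wh.x),np.linalg.norm(wh.x-g),np.linalg.norm(rim.x[:2]-g),np.linalg.norm(tip[:2]-g))
E
```

```text
[ 0.52987506 -0.07259765  0.13      ] [0.46631849 0.07525582 0.105     ] [-0.06355657  0.14785347 -0.025     ] 0.1628652381604833
[0.581449   0.08903578 0.03640231] [-0.67728539  2.20524527  0.68548928 -2.03663544] 0.16966212770123024
[0.57599715 0.08987684] [-3.48209241  3.61659717 -1.55971823]
[ 0.52347242 -0.06551247] [-2.22428545  2.22810878 -0.3659591 ]
knob pts [681.23171688 128.06132565 681.23171688 128.06132565] [683.87327072 177.60843988] [682.53975155 250.61955147]
[ 0.54577075 -0.06237471  0.13      ] [ 0.513994   -0.08281118  0.13      ] 0.037781098832329836
[ 0.52667374 -0.06905506] 112.69618098775969 70.88983820940334 72.75863225257514 0.16640958362919933 0.16731121894545634 0.15642374027434303
```

Emit:
drive_tool:
  moves:
    - [[0,0,0],[0,0,-20],85]
    - [[0,0,0],[0,0,-30],85]
    - [[0,0,0],[20,-14,-30],85]
    - [[0,0,0],[34,-23,0],85]
    - [[0,0,0],[34,-23,0],85]
    - [[0,0,0],[34,-23,0],85]
    - [[0,0,0],[34,-23,0],85]
    - [[0,0,0],[34,-23,0],85]
  squeeze: 40

```text
clock: 0.9
tcp_pos: [0.3361, -0.3482, 0.3108]
tool_rot: [-0.0, 0.984, 0.18, -0.0]
contact_force: [1.0, -0.4, -0.2]
opening: 0.0851
gripper_force: 0.0
```

Emit:
drive_tool:
  moves:
    - [[0,0,0],[34,-23,0],85]
    - [[0,0,0],[34,-23,0],85]
    - [[0,0,0],[34,-23,0],85]
    - [[0,0,0],[34,-23,0],85]
    - [[0,0,0],[34,-23,0],85]
    - [[0,0,-6],[0,0,0],85]
    - [[0,0,-8],[0,0,0],85]
    - [[0,0,-8],[0,0,0],85]

```text
clock: 1.7
tcp_pos: [0.4538, -0.1815, 0.3108]
tool_rot: [-0.0, 0.93, 0.368, -0.0]
contact_force: [-0.5, -0.3, -0.6]
opening: 0.0849
gripper_force: 0.0
```

Emit:
drive_tool:
  moves:
    - [[0,0,-8],[0,0,0],85]
    - [[0,0,-8],[0,0,0],85]
    - [[0,0,-8],[0,0,0],85]
    - [[0,0,-8],[0,0,0],85]
    - [[0,0,-8],[0,0,0],85]
    - [[0,0,-8],[0,0,0],85]
    - [[0,0,-6],[0,0,0],85]
    - [[0,0,0],[0,0,0],85]

```text
clock: 2.5
tcp_pos: [0.4536, -0.182, 0.3108]
tool_rot: [-0.0, 0.664, 0.747, -0.0]
contact_force: [-0.8, -0.3, 0.3]
opening: 0.0851
gripper_force: 0.0
```

```bash
python3 - <<'E'
from station import state, eyes
import cv2,pickle
for n in("wrist","scene"):
    c=eyes.capture(n);pickle.dump(c,open(f"pics/{n}1.pkl","wb"));cv2.imwrite(f"pics/{n}1.png",cv2.resize(c["color"][:,:,::-1],(800,600),interpolation=cv2.INTER_CUBIC))
    print(n,c["fx"],c["pose"])
E
```

```text
wrist 335.96493761195063 [[ 0.99300167 -0.11301418 -0.0342854   0.44510137]
 [ 0.11809245  0.94681469  0.29932612 -0.10682967]
 [-0.00136617 -0.30128018  0.95353468  0.45284565]
 [ 0.          0.          0.          1.        ]]
scene 526.7200626357276 [[ 0.85524807  0.26420508 -0.44580985 -0.1161692 ]
 [-0.51792246  0.46487413 -0.7180866  -1.02621053]
 [ 0.01752334  0.84503711  0.53442045  0.87238481]
 [ 0.          0.          0.          1.        ]]
```

View pics/wrist1.png

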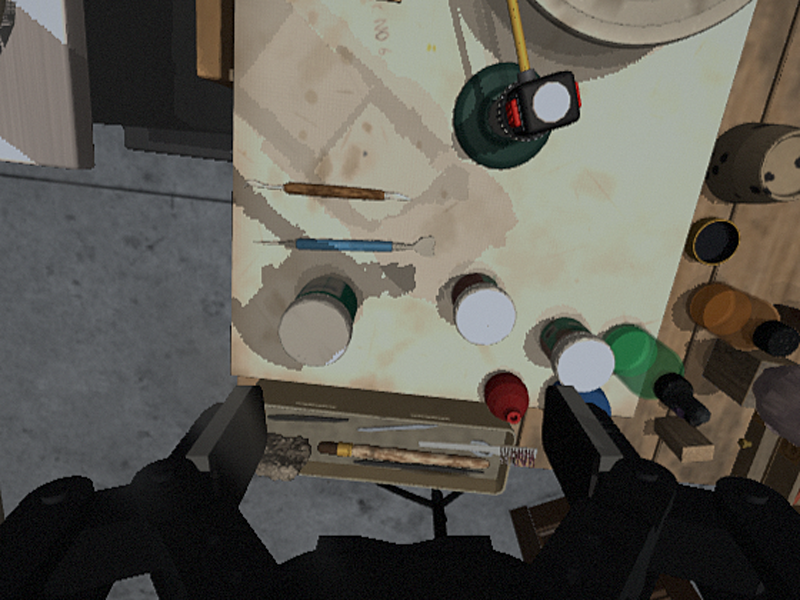

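The wrist view shows the knob top disc at (552,102), the foot centre near (502,116), and the pointer running from (526,72) to (513,0). Jars are near (485,315), (583,362) and (318,330), clear of the approach.

```bash
python3 - <<'E'
import pickle
from h import *
c=pickle.load(open("pics/wrist1.pkl","rb"));k=.7
g=lambda u,v,z:onz(c,u*k,v*k,z).round(4)
print("top",g(552,102,.148),g(552,102,.15));print("foot",g(502,116,.010));print("collar?",g(508,112,.098))
p,q=g(526,72,.105),g(513,0,.105);d=q-p;print("ptr",p,q,np.degrees(np.arctan2(d[1],d[0])))
b1,b2=g(516,113,.13),g(577,93,.13);print(b1,b2,(b1+b2)/2,np.degrees(np.arctan2(*(b2-b1)[1::-1])))
l,r=g(508,96,.148),g(579,75,.148);print("top far edge",np.degrees(np.arctan2(*(r-l)[1::-1])))
E
```

```text
top [ 0.5285 -0.0714  0.148 ] [ 0.5279 -0.0716  0.15  ]
foot [ 0.5257 -0.0714  0.01  ]
collar? [ 0.5133 -0.0754  0.098 ]
ptr [ 0.5193 -0.0503  0.105 ] [ 0.503  -0.0102  0.105 ] 112.12094505542528
[ 0.5123 -0.0783  0.13  ] [ 0.5477 -0.0624  0.13  ] [ 0.53    -0.07035  0.13   ] 24.18735351674063
top far edge 22.409837371493236
```

Emit:
drive_tool:
  moves:
    - [[0,0,0],[20,17,0],85]
    - [[0,0,0],[25,22,0],85]
    - [[0,0,0],[25,22,0],85]
    - [[0,0,0],[20,17,0],85]
    - [[0,0,0],[11,9,0],85]
    - [[0,0,-8],[0,0,0],85]
    - [[0,0,-8],[0,0,0],85]
    - [[0,0,0],[0,0,0],85]

```text
clock: 3.4
tcp_pos: [0.5282, -0.0719, 0.3112]
tool_rot: [-0.0, 0.554, 0.832, -0.0]
contact_force: [-0.5, 1.1, -0.3]
opening: 0.085
gripper_force: 0.0
```

```bash
python3 - <<'E'
from station import state, eyes
import cv2,pickle
for n in("wrist",):
    c=eyes.capture(n);pickle.dump(c,open(f"pics/{n}2.pkl","wb"));cv2.imwrite(f"pics/{n}2.png",cv2.resize(c["color"][:,:,::-1],(800,600),interpolation=cv2.INTER_CUBIC))
s=state();print(s["tcp_pos"],s["tool_rot"],s["qpos"])
E
```

```text
[ 0.52824294 -0.07195802  0.31120468] [-9.05391042e-05  5.55624494e-01  8.31433337e-01 -1.43222101e-04] [-3.62090280e-01  6.75585559e-03  1.60146011e+00 -2.38502227e-04
  1.53361759e+00 -7.54649928e-01]
```

View pics/wrist2.png

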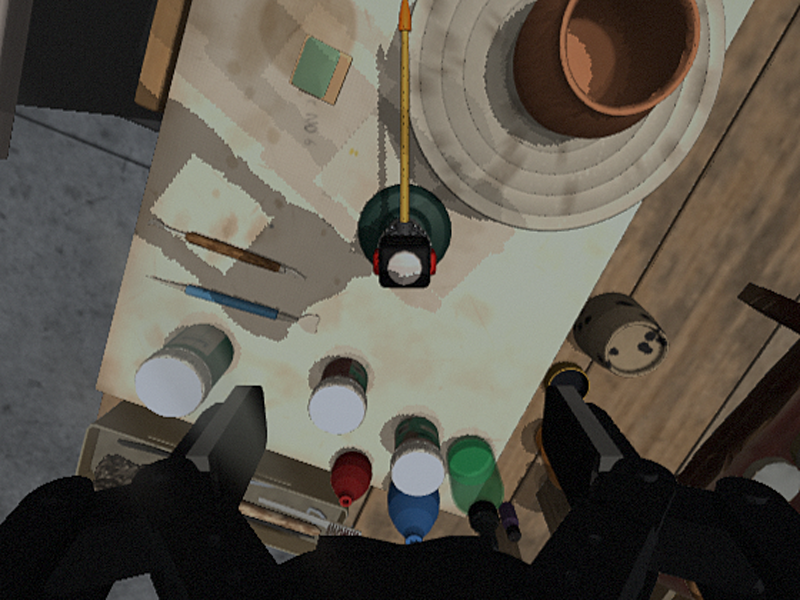

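```bash
python3 - <<'E'
import pickle
from h import *
from scipy.optimize import least_squares
c=pickle.load(open("pics/wrist2.pkl","rb"));k=.7
g=lambda u,v,z:onz(c,u*k,v*k,z)
kn=g(405,265,.148);b=(g(377,262,.13)+g(433,262,.13))/2;foot=g(404,229,.01)
p,q=g(404.5,215,.105),g(404.8,10,.105);print("ptr",np.degrees(np.arctan2(*(q-p)[1::-1])),g(405,-1,.105))
print("knob",kn,b,foot)
a=np.linspace(0,6.28,200)
def circ(x,y,z,r):
    P=np.array([proj(c,[x+r*np.cos(t),y+r*np.sin(t),z])/k for t in a]);return np.array([P[:,0].min(),P[:,0].max(),P[:,1].max()])
r=least_squares(lambda p:circ(p[0],p[1],.187,p[2])-[559,700,117],[.58,.09,.035]).x
w=least_squares(lambda p:(circ(p[0],p[1],.092,p[2])-[407,725,231]),[.57,.09,.11]).x
print("rim",r,"wheel",w)
for o in(kn,b,foot):print(np.linalg.norm(r[:2]-o[:2]),np.degrees(np.arctan2(*(r[:2]-o[:2])[::-1])))
E
```

```text
ptr 112.66043990324266 [0.46469927 0.08068274 0.105     ]
knob [ 0.52773898 -0.06965611  0.148     ] [ 0.52860745 -0.07168841  0.13      ] [ 0.52661969 -0.06905939  0.01      ]
rim [0.58292001 0.08667717 0.03465321] wheel [0.58195402 0.08423822 0.10811288]
0.16578612517468425 70.55847547825829
0.16742016420908024 71.07024601524768
0.16560073489914426 70.12457314294936
```

Emit:
drive_tool:
  moves:
    - [[0,0,0],[1,0,20],85]
    - [[0,0,0],[0,0,40],85]
    - [[0,0,0],[0,0,40],85]
    - [[0,0,0],[0,0,40],85]
    - [[0,0,0],[0,0,30],75]
    - [[0,0,0],[0,0,20],65]
    - [[0,0,0],[0,0,11],55]
    - [[0,0,0],[0,0,0],50]
  squeeze: 30

```text
clock: 4.25
tcp_pos: [0.5269, -0.0706, 0.109]
tool_rot: [-0.001, 0.555, 0.832, -0.0]
contact_force: [0.4, 0.3, 0.3]
opening: 0.0502
gripper_force: 0.0
```

Emit:
drive_tool:
  moves:
    - [[0,0,0],[0,0,0],46]
    - [[0,0,0],[0,0,0],44]
    - [[0,0,0],[0,0,0],44]

```text
clock: 4.55
tcp_pos: [0.5289, -0.0711, 0.1117]
tool_rot: [0.001, 0.554, 0.832, 0.0]
contact_force: [-0.1, -0.5, -0.6]
opening: 0.044
gripper_force: 0.0
```

```bash
python3 - <<'E'
from station import state, eyes
import cv2,pickle
c=eyes.capture("side");cv2.imwrite("pics/side3.png",cv2.resize(c["color"][130:280,200:400,::-1],(800,600),interpolation=cv2.INTER_CUBIC))
E
```

```text
(no output)
```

View pics/side3.png

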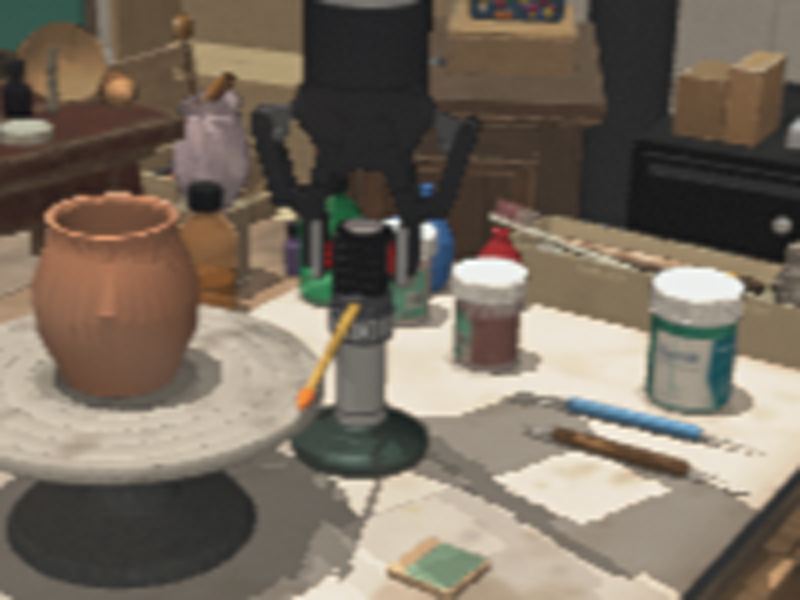

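The pads straddle the knob at about (315,255) and (405,250), level with both red buttons. I'll close now.

Emit:
drive_tool:
  moves:
    - [[0,0,0],[0,0,0],40]
    - [[0,0,0],[0,0,0],36]
    - [[0,0,0],[0,0,0],30]
    - [[0,0,0],[0,0,0],30]
    - [[0,0,0],[0,0,0],30]
    - [[0,0,0],[0,0,0],30]
  squeeze: 60

```text
clock: 5.2
tcp_pos: [0.5283, -0.071, 0.1112]
tool_rot: [0.0, 0.554, 0.833, -0.0]
contact_force: [-1.8, -0.3, 6.4]
opening: 0.0336
gripper_force: 59.2
```

Emit:
drive_tool:
  moves:
    - [[0,0,0],[0,0,-5],30]
    - [[0,0,0],[0,0,-10],30]
    - [[0,0,0],[0,0,-10],30]
    - [[0,0,0],[0,0,-10],30]
    - [[0,0,0],[0,0,-5],30]
    - [[0,0,0],[0,0,0],30]

```text
clock: 5.8
tcp_pos: [0.528, -0.0708, 0.1511]
tool_rot: [0.0, 0.554, 0.833, -0.0]
contact_force: [1.7, -1.9, -5.4]
opening: 0.0337
gripper_force: 60.5
```

Emit:
drive_tool:
  moves:
    - [[0,0,0],[0,0,-5],30]
    - [[0,0,0],[0,0,-10],30]
    - [[0,0,0],[0,0,-10],30]
    - [[0,0,0],[0,0,-10],30]
    - [[0,0,0],[0,0,-10],30]
    - [[0,0,0],[0,0,-6],30]
    - [[0,0,0],[0,0,-3],30]
    - [[0,0,0],[0,0,0],30]

```text
clock: 6.6
tcp_pos: [0.5278, -0.0707, 0.2041]
tool_rot: [-0.0, 0.554, 0.833, -0.0]
contact_force: [3.1, -2.2, -10.9]
opening: 0.0334
gripper_force: 61.6
```

Emit:
drive_tool:
  moves:
    - [[0,0,0],[0,0,-2],30]
    - [[0,0,0],[0,0,-1],30]
    - [[0,0,0],[0,0,0],30]

```text
clock: 6.9
tcp_pos: [0.5278, -0.0707, 0.207]
tool_rot: [-0.0, 0.554, 0.833, -0.0]
contact_force: [3.5, -2.5, -10.4]
opening: 0.0334
gripper_force: 61.6
```

Emit:
drive_tool:
  moves:
    - [[0,0,0],[0,0,-1],30]
    - [[0,0,0],[0,0,0],30]

```text
clock: 7.1
tcp_pos: [0.5277, -0.0706, 0.2075]
tool_rot: [-0.0, 0.554, 0.833, -0.0]
contact_force: [4.6, -3.3, -14.0]
opening: 0.0335
gripper_force: 61.8
```

Emit:
drive_tool:
  moves:
    - [[0,0,0],[0,0,-0.6],30]
    - [[0,0,0],[0,0,0],30]
  squeeze: 80

```text
clock: 7.3
tcp_pos: [0.5277, -0.0706, 0.2076]
tool_rot: [-0.001, 0.554, 0.833, -0.0]
contact_force: [4.7, -2.8, -16.8]
opening: 0.0332
gripper_force: 81.3
```

```bash
python3 - <<'E'
from station import state, eyes
import cv2,pickle
from h import *
c=eyes.capture("side");pickle.dump(c,open("pics/side4.pkl","wb"));cv2.imwrite("pics/side4.png",cv2.resize(c["color"][110:260,200:400,::-1],(800,600),interpolation=cv2.INTER_CUBIC))
t=np.radians(112.7);print((proj(c,[.528+.165*np.cos(t),-.0705+.165*np.sin(t),.201])+.5-[200,110])*4)
print((proj(c,[.528+.165*np.cos(t),-.0705+.165*np.sin(t),.196])+.5-[200,110])*4)
s=state();print(s["tcp_pos"],s["contact_force"],s["gripper_force"])
E
```

```text
[299.8998978  314.67006521]
[299.88055523 324.20991044]
[ 0.52764231 -0.07057241  0.20760811] [  5.64835757  -3.56314833 -15.67212174] 81.27785112708807
```

View pics/side4.png

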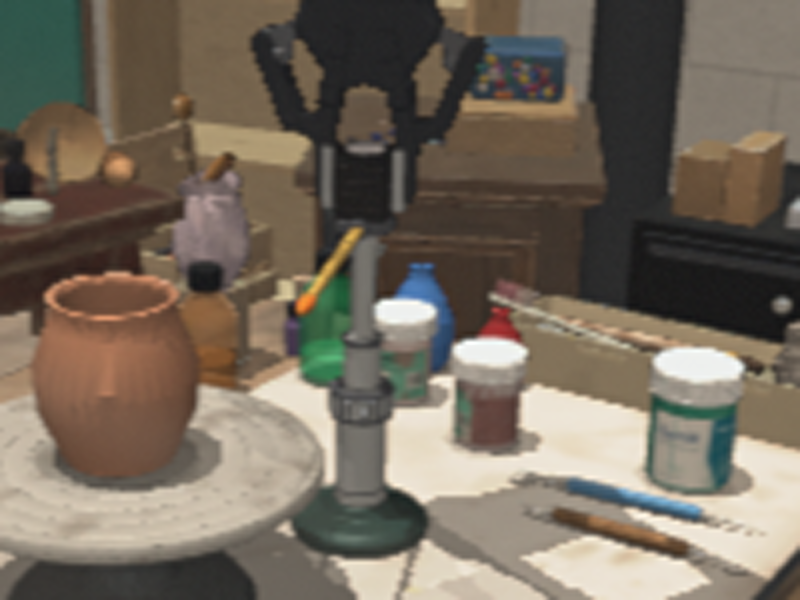

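Both tubes are drawn out and the tip is at (303,303), level with second-stop height. Next is the swing of about 41.7° clockwise.

Emit:
drive_tool:
  moves:
    - [[0,0,2],[0,0,0],30]
    - [[0,0,5],[0,0,0],30]
    - [[0,0,5],[0,0,0],30]
    - [[0,0,5],[0,0,0],30]
    - [[0,0,5],[0,0,0],30]
    - [[0,0,5],[0,0,0],30]
    - [[0,0,3],[0,0,0],30]
    - [[0,0,0],[0,0,0],30]

```text
clock: 8.15
tcp_pos: [0.5273, -0.0708, 0.2076]
tool_rot: [-0.001, 0.751, 0.66, -0.001]
contact_force: [3.7, -3.4, -15.1]
opening: 0.0334
gripper_force: 81.5
```

Emit:
drive_tool:
  moves:
    - [[0,0,3],[0,0,0],30]
    - [[0,0,5],[0,0,0],30]
    - [[0,0,3],[0,0,0],30]
    - [[0,0,0],[0,0,0],30]
    - [[0,0,0],[0,0,0],30]

```text
clock: 8.65
tcp_pos: [0.5271, -0.0707, 0.2076]
tool_rot: [-0.001, 0.81, 0.586, -0.001]
contact_force: [2.8, -3.7, -18.1]
opening: 0.0332
gripper_force: 81.3
```

```bash
python3 - <<'E'
from station import state, eyes
import cv2,pickle
c=eyes.capture("side");pickle.dump(c,open("pics/side5.pkl","wb"))
w=eyes.capture("wrist");pickle.dump(w,open("pics/wrist5.pkl","wb"))
a=cv2.resize(c["color"][130:240,190:310,::-1],(480,440),interpolation=cv2.INTER_CUBIC)
b=cv2.resize(w["color"][0:200,200:345,::-1],(319,440),interpolation=cv2.INTER_CUBIC)
cv2.imwrite("pics/both5.png",cv2.hconcat([a,b]))
s=state();print(s["tcp_pos"],s["tool_rot"],s["contact_force"],s["gripper_force"])
E
```

```text
[ 0.52715445 -0.07075062  0.20765053] [-7.85091000e-04  8.10043901e-01  5.86367932e-01 -9.54094403e-04] [  2.72915988  -4.60936768 -17.93603278] 81.33330937474966
```

View pics/both5.png

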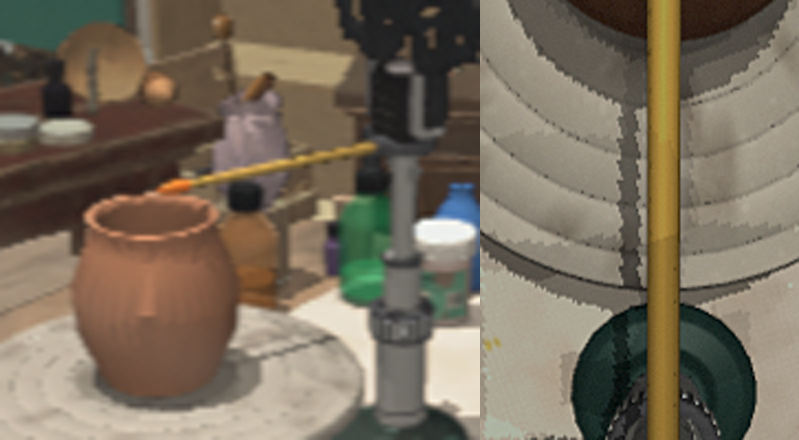

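The tip end at (160,187) stands above the mouth, whose ellipse spans 85–221 by 195–242. I'll check it numerically.

```bash
python3 - <<'E'
import pickle
from h import *
c=pickle.load(open("pics/side5.pkl","rb"))
f=lambda U,V:((U+.5)/4-.5+190,(V+.5)/4-.5+130)
tip=onz(c,*f(160,187),.201);print("tip",tip)
from scipy.optimize import least_squares
a=np.linspace(0,6.28,200)
def circ(x,y,z,r):
    P=np.array([(proj(c,[x+r*np.cos(t),y+r*np.sin(t),z])+.5-[190,130])*4 for t in a]);return np.r_[P.min(0),P.max(0)]
r=least_squares(lambda p:circ(p[0],p[1],.188,p[2])-[85,195,221,242],[.58,.09,.035]);print(r.x,r.fun)
g=np.array([.5275,-.0705])
for p in(tip,r.x,[.5829,.0867]):print(np.linalg.norm(p[:2]-g),np.degrees(np.arctan2(*(np.array(p[:2])-g)[::-1])))
for th in(70,71,72,73):
  t=np.radians(th);print(th,(proj(c,[*(g+.165*np.array([np.cos(t),np.sin(t)])),.201])+.5-[190,130])*4)
E
```

```text
tip [0.58556579 0.07771997 0.201     ]
[0.58116051 0.08906713 0.03597978] [-0.44889167  1.45403671  0.45370562 -1.3441307 ]
0.1591879277648058 68.6070307961865
0.16834821082183984 71.412827295375
0.16667633305301627 70.58666048782287
70 [154.1620723  191.24696134]
71 [156.78029522 192.64741967]
72 [159.49570168 194.03824084]
73 [162.30792371 195.41878673]
```

Emit:
drive_tool:
  moves:
    - [[0,0,0.8],[0,0,0],30]
    - [[0,0,0],[0,0,0],30]
    - [[0,0,0],[0,0,0],30]
    - [[0,0,0],[0,0,0],30]

```text
clock: 9.15
tcp_pos: [0.5271, -0.0707, 0.2076]
tool_rot: [-0.001, 0.814, 0.581, -0.001]
contact_force: [2.9, -4.4, -17.4]
opening: 0.0334
gripper_force: 81.3
```

```bash
python3 -c "
from station import hand_in;print(hand_in())"
```

```text
the job is handed in; nothing more can be done
None
```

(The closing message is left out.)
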